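Put the laundry containers back in their own drip trays

TASK

On the laundry's folding table someone has put all four containers back in the wrong drip trays: stand each one upright in the middle of the tray that has the shape of its base (round tin, square tub, oblong carton, oval flask), the carton and the flask lengthways along their trays. A tray holds only one container at a time, and the empty cork mat is free for parking one meanwhile. Keep the containers upright throughout, and do not shift the glass jar of pegs.

Things in the scene. Friction and masses are not known exactly. Their poses are not given: they have to be found in the camera images.
- tin: round bare steel tin with a smaller dark lid plate, diameter 62, 95 high (plain steel side up to 90), 0.25 to 0.5 kg; stands upright in a wrong tray. Origin: centre of its underside; z is up when it stands.
- tub: square white plastic tub with a flush grey lid, 60 x 60, 90 high, sides plain and parallel all the way, 0.2 to 0.42 kg; stands in a wrong tray. Its x and y axes are square to its sides. Origin: centre of its underside; z is up when it stands.
- carton: oblong brown cardboard carton with a pale paper band, rigid, 84 long (its x) x 46 wide (its y), 100 high, 0.17 to 0.35 kg; stands in a wrong tray. Origin: centre of its underside; z is up when it stands.
- flask: oval white plastic flask (two flat sides with half-round ends), 84 long (its x) x 46 wide (its y); the body is 82 high, above it a 5 mm shoulder and a round grey cap of diameter 26 in the middle, its top at 100; the flat sides are 38 long in x, parallel; 0.25 to 0.5 kg; stands in a wrong tray. Origin: centre of its underside; z is up when it stands.
- tray_round: round grey metal drip tray with a bright rim, the home of the tin, outer diameter 126. It is fixed to the table. 3 mm floor, rolled rim 8 mm high (rim bar 6 mm thick). Origin: centre of its underside, on the table, so a container standing in it has its own origin 3 mm higher.
- tray_square: square grey metal drip tray with a bright rim, the home of the tub, outer size 118 x 118. It is fixed to the table. 3 mm floor, rolled rim 8 mm high (rim bar 6 mm thick). Origin: centre of its underside, on the table, so a container standing in it has its own origin 3 mm higher.
- tray_oblong: oblong grey metal drip tray with a bright rim and square corners, the home of the carton, outer size 148 along its x by 114 along its y. It is fixed to the table. 3 mm floor, rolled rim 8 mm high (rim bar 6 mm thick). Origin: centre of its underside, on the table, so a container standing in it has its own origin 3 mm higher.
- tray_oval: oval grey metal drip tray with a bright rim (straight long sides, half-round ends), the home of the flask, outer size 156 along its x by 114 along its y. It is fixed to the table. 3 mm floor, rolled rim 8 mm high (rim bar 6 mm thick). Origin: centre of its underside, on the table, so a container standing in it has its own origin 3 mm higher.
- mat: flat square cork mat, 120 x 120, 3 thick, without rim, fixed to the table, empty: the free parking place. Origin: centre of its underside, so a container on it has its own origin 3 mm higher.
- peg_jar: open glass jar holding wooden clothes pegs, largest diameter 68, 60 high (pegs stick out a little), loose, stands among the trays; to be left alone. Origin: centre of its underside. The other small things among the trays (a clear cup, a stack of coins) are under 30 high.
There are look-alikes about, which are no part of the job. What is shaped like the carton but blue or purple is not meant.

How it is judged:
At the end, for the whole second after the job is handed in: Tin in the round tray, tub in the square, carton in the oblong, flask in the oval: each standing on its tray's floor within 13 mm of the tray's centre, upright within 0.08 rad, at rest; the carton's and the flask's long axes within 0.25 rad (14 degrees) of their trays' long axes (either way round) (horizontal distance between tin and tray_round below 0.013 m and z of tin in the frame of tray_round between 0 and 0.007 m and angle between each of tin, tub, carton, flask's own z axis and vertical below 0.08 rad and linear speed of each of tin, tub, carton, flask below 0.02 m/s and angular speed of each of tin, tub, carton, flask below 0.15 rad/s and horizontal distance between tub and tray_square below 0.013 m and z of tub in the frame of tray_square between 0 and 0.007 m and horizontal distance between carton and tray_oblong below 0.013 m and z of carton in the frame of tray_oblong between 0 and 0.007 m and horizontal distance between flask and tray_oval below 0.013 m and z of flask in the frame of tray_oval between 0 and 0.007 m and angle between the x axis of carton and the x axis of tray_oblong, either way round below 0.25 rad and angle between the x axis of flask and the x axis of tray_oval, either way round below 0.25 rad); the robot touches nothing.
It fails at once if a container is tipped by more than 0.6 rad (34 degrees) (angle between any of tin, tub, carton, flask's own z axis and vertical above 0.6 rad).
It fails at once if the peg jar is shifted by more than 25 mm (distance of peg_jar from where it was at the start of the episode above 0.025 m).
It also fails if it takes over 144 s, if anything falls off the work surface, if the arm or the gripper's body presses on something with over 40 N, if the wrist force passes 120 N, or if a joint passes its speed limit or range.

ROBOT

A 6-joint arm with a two-finger parallel gripper is mounted at the origin on the work surface. World frame = base frame: x ahead of the robot, y to its left, z up, the work surface at z = 0. Lengths are in m, angles in rad, forces in N, time in s.
With the tool pointing down it reaches from about 0.375 to 0.9 m from the base axis. Payload 3.1 kg.
Tool frame: the origin (TCP) lies on the front face of the gripper's body, between the roots of the fingers; the fingertips stand 70 mm ahead of it and the grasp point (between the pads) lies 51 mm ahead of it; z points along the fingers, y is the line along which they close (so a half turn about z gives the same grasp; the last joint's range is limited). The gripper opens to 87 mm and grips with 3 to 60 N. Pads are 19 mm wide; open, the fingers measure 117 mm over their backs; the gripper's body (75 mm by 190 mm) begins 51 mm behind the grasp point.
Start: joints at [1.01, 0.527, 1.433, -0, 1.181, -0.178], TCP at [0.233, 0.58, 0.292] pointing down, gripper open.
Joint ranges: [-3.08, 3.08], [-0.75, 2.2], [0.22, 2.44], [-1.43, 4.57], [0, 2.65], [-2.85, 2.85]. Speed limits (rad/s): [2.79, 2.79, 3.14, 3.14, 3.14, 3.14].

INTERFACE

Orientations are given as a unit quaternion [x, y, z, w].
In Python, from rig import robot, cams, ticket gives the robot as it stands. The module is installed in compiled form; this text tells all that it offers.
- The arm moves only by the shell command python3 -m crank 'ROWS' [FORCE]. ROWS is JSON, a list of rows, each a list of 7 numbers: the shift along the tool's x, y, z in cm, then the turn, a rotation vector about the tool's x, y, z in rad, then the closure, from 0 (fully open) to 1 (shut). A call has 1 to 5 rows; each row shifts and turns the commanded pose from where the row before left it, along the tool's axes as they then stand; what a row does not reach is not made up. A row lasts 1/8 s, in which the tool goes at most 62.5 mm and 10.7 degrees, less where a joint would pass 70% of its speed; a pose out of reach is approached as far as the arm can. A call is refused whole if a number of a shift passes 6.25 or a number of a turn 0.188, either way. A call with a gripper value outside its range is refused whole. The fingers move at their own pace and stop on an object; FORCE is the grip in N (left out, the last holds). Time passes only in rows, so rows that do not move let the fingers close. It gives the time, the measured TCP pose, the force, the opening and the grip force at its end, in the units of the state.
- robot.get_obs(): the state, without advancing time (a new reading comes with each control period).
- cams.camera(name): name is "side" or "top"; returns the picture (400x640x3 uint8, red, green, blue); there is no depth.
- cams.camera_info(name): a dict with "intrinsics" (3x3 intrinsics, pixels), "pose" (4x4, takes a point from camera to world coordinates). Camera axes: x right, y down, z forward; pixel columns grow to the right and rows downward; lengths in m; the calibration is good to about 2 mm. A picture is of the moment at which its call begins. camera_info takes no time and is no camera call.
- ticket.hand_in(): hands the job in; it is judged then, once.
The state is a dict: "time": time; "q": joint angles; "joint_velocities": joint speeds; "joint_torque": joint torques, N m; "position": TCP position; "tool_rot": TCP orientation; "ft_force": force on the tool from outside, world axes, zero at the start; "moment": the same for the moment, N m; "grip_width": finger opening in m; "grip_force": force on a finger pad.
Only numpy, scipy, OpenCV 4.12 (cv2) and the standard library are available. Lean on these libraries where they do the work, as an engineer would, in place of code of your own. Each camera call takes 0.05 s, during which the arm holds its last target. There are 200 camera calls.

## Working session

There is one attempt and no reset: what is moved stays moved. The work goes in short steps, Python scripts to look and compute and a shell command to move; the robot and the scene stay as the last step left them, time stands still between calls to the robot, and variables do not carry over. Pictures are saved under pics/ and viewed, at most 14 in all, crops included, and the job is handed in when it is done.

```bash
mkdir -p pics; python3 - <<'E'
from rig import robot,cams
import cv2
for n in("top","side"):
    im=cams.camera(n);cv2.imwrite(f"pics/{n}0.png",im[:,:,::-1]);i=cams.camera_info(n);print(n,i["intrinsics"],i["pose"])
o=robot.get_obs();print(o["time"],o["position"],o["tool_rot"],o["grip_width"])
E
```

```text
top [[428.38938872   0.         330.02534283]
 [  0.         428.38938872 207.93084993]
 [  0.           0.           1.        ]] [[-0.02882597 -0.99076226  0.13251115  0.32696105]
 [-0.99938656  0.02592821 -0.0235421   0.01532736]
 [ 0.01988885 -0.13310848 -0.99090189  1.17513145]
 [ 0.          0.          0.          1.        ]]
side [[383.19389768   0.         320.50781829]
 [  0.         383.19389768 202.1193484 ]
 [  0.           0.           1.        ]] [[ 0.98772153 -0.10878071  0.11212911  0.34603083]
 [-0.15587573 -0.63827072  0.75386553 -0.72360596]
 [-0.0104373  -0.76208742 -0.64739001  0.65433985]
 [ 0.          0.          0.          1.        ]]
0.1 [0.23256136 0.57955445 0.29137628] [ 1.89728534e-01  9.81836111e-01 -9.03824190e-04 -3.43242838e-04] 0.08675671550121923
```

View pics/top0.png

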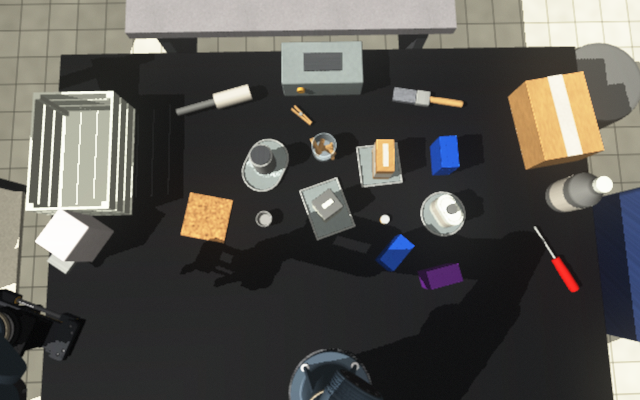

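View pics/side0.png

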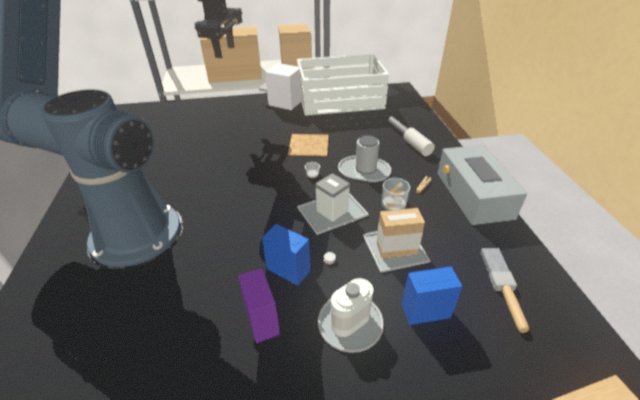

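The tin is in the oval tray (~263,160), the tub in the oblong (~327,205), the carton in the square (~383,158) and the flask in the round (~445,210). That makes two swaps. The blue and purple boxes, at (445,155), (396,252) and (441,276), are the look-alikes. The brown one with a pale band at (385,155) is the carton. I'll enlarge to confirm and measure.

```bash
python3 - <<'E'
import cv2
a=cv2.imread("pics/top0.png")
def crop(x,y,w,h,s): return cv2.resize(a[y:y+h,x:x+w],None,fx=s,fy=s,interpolation=cv2.INTER_CUBIC)
def grid(c,x,y,s):
    for u in range(0,c.shape[1]//s,10):
        cv2.line(c,(u*s,0),(u*s,5),(0,255,255),1);cv2.putText(c,str(x+u),(u*s,14),0,.35,(0,255,255),1)
    for v in range(0,c.shape[0]//s,10):
        cv2.line(c,(0,v*s),(5,v*s),(0,255,255),1);cv2.putText(c,str(y+v),(6,v*s+4),0,.35,(0,255,255),1)
    return c
cv2.imwrite("pics/cL.png",grid(crop(180,130,180,118,5)[:,:800],180,130,5)[:590])
cv2.imwrite("pics/cR.png",grid(crop(300,130,180,118,5)[:,80*5-400+100:][:, :800],320,130,5)[:590])
E
```

```text
(no output)
```

View pics/cL.png

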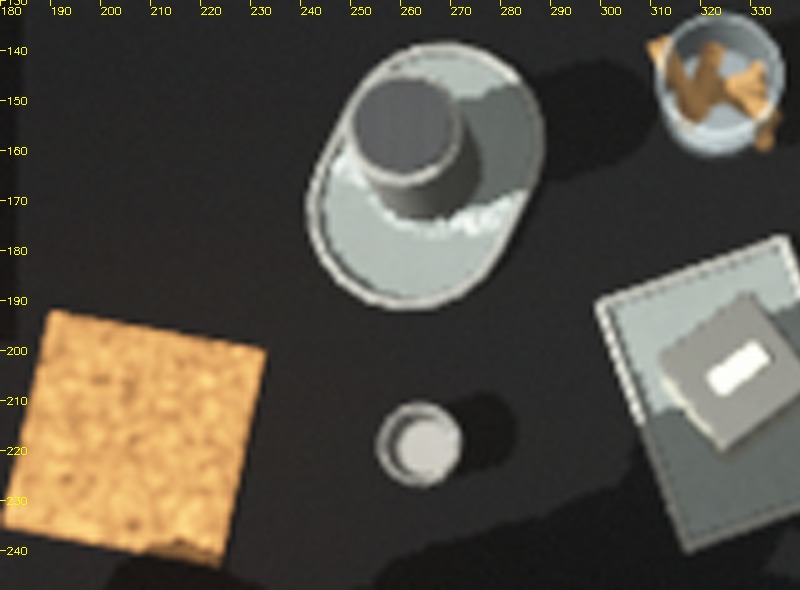

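View pics/cR.png

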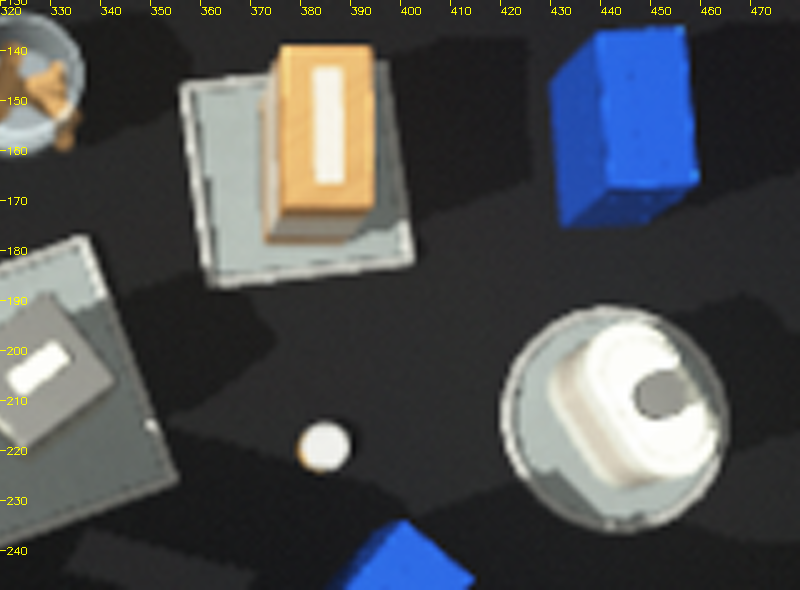

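```bash
cat > h.py <<'E'
import numpy as np, cv2
from rig import robot,cams
from scipy.optimize import least_squares
def w(p,z,cam="top"):
    i=cams.camera_info(cam);T=np.array(i["pose"]);K=np.array(i["intrinsics"])
    d=np.c_[np.atleast_2d(p),np.ones(len(np.atleast_2d(p)))]@np.linalg.inv(K).T@T[:3,:3].T
    o=T[:3,3];return (o+d*((z-o[2])/d[:,2])[:,None])[:,:2]
def pose():
    o=robot.get_obs();q=o["tool_rot"];return np.array(o["position"]),2*np.arctan2(q[1],q[0]),o
def go(x,y,z,deg):   # tool-x yaw wanted (mod 180); prints turn about tool z, then shift in tool axes (cm) after turn
    p,psi,o=pose();d=(np.radians(deg)-psi+np.pi/2)%np.pi-np.pi/2
    q6=o["q"][5]-d
    if abs(q6)>2.6: d-=np.sign(d)*np.pi
    s=psi+d;v=np.array([x,y,z])-p
    print("t%.1f turn z %.3f  shift cm x %.2f y %.2f z %.2f  from"%(o["time"],-d,100*(v[0]*np.cos(s)+v[1]*np.sin(s)),100*(v[0]*np.sin(s)-v[1]*np.cos(s)),-100*v[2]),p.round(4),"width",round(o["grip_width"],4),"grip",round(o["grip_force"],1))
E
python3 - <<'E'
from h import *
L=lambda a:np.array(a)/5+[180,130]
R=lambda a:np.array(a)/5+[320,130]
def ang(v): return np.degrees(np.arctan2(v[1],v[0]))%180
P=w(L([(345,115),(385,60),(430,42),(490,52),(530,90),(545,145),(530,195),(500,265),(465,297),(400,310),(345,285),(315,240),(308,195),(325,150)]),.008)
def f(s):
    c,si=np.cos(s[2]),np.sin(s[2]);q=(P-s[:2])@np.array([[c,-si],[si,c]]);q[:,0]-=np.clip(q[:,0],-.021,.021);return np.hypot(*q.T)-.057
best=min((least_squares(f,[*P.mean(0),a]) for a in(0,1.,2.)),key=lambda r:r.cost)
print("oval",best.x[:2],np.degrees(best.x[2])%180,"rms",np.sqrt(np.mean(best.fun**2)))
def quad(n,p,z):
    W=w(p,z);print(n,W.mean(0).round(4),"sides",np.linalg.norm(np.roll(W,-1,0)-W,axis=1).round(3),"angs",[round(ang(v)) for v in np.roll(W,-1,0)-W])
quad("square",R([(180,86),(387,62),(414,263),(210,286)]),.008)
quad("oblong",[(299.4,190.4),(336.6,177.4),(355.6,226),(317.6,240.2)],.008)
quad("mat",L([(50,311),(265,350),(221,566),(2,527)]),.003)
print("round",w(R((615,418)),.008), "tin",w(L((406.5,132)),.093),"jar",w(L((720,85)),.06))
quad("tub",[(312,203),(324.6,220),(343,205.6),(329,188.2)],.093)
quad("carton",[(376.2,138.8),(395,138.8),(394.8,171.8),(376.2,172)],.103)
W=w(R([(575,382),(628,466),(662,394)]),.003)
print("flask",w(R((662,394)),.103),"ang",ang(np.diff(w(R([(553,390),(607,475)]),.01),axis=0)[0]))
x,y=w(L((406.5,132)),.093)[0];go(x,y,.24,0)
E
```

```text
oval [0.60809877 0.1632572 ] 156.19515060950692 rms 0.0007536243816078431
square [ 0.6012 -0.1543] sides [0.118 0.116 0.115 0.115] angs [95, 5, 95, 6]
oblong [ 0.4822 -0.0049] sides [0.109 0.145 0.111 0.146] angs [108, 19, 109, 19]
mat [0.466  0.3251] sides [0.121 0.121 0.121 0.121] angs [78, 169, 78, 168]
round [[ 0.45910637 -0.32361999]] tin [[0.61054247 0.1632151 ]] jar [[6.41039043e-01 2.17927127e-04]]
tub [ 0.4816 -0.0033] sides [0.054 0.06  0.057 0.058] angs [35, 127, 37, 130]
carton [ 0.6034 -0.1571] sides [0.049 0.087 0.048 0.088] angs [89, 177, 89, 178]
flask [[ 0.45997683 -0.32081327]] ang 29.40899427069172
t0.1 turn z -0.382  shift cm x -37.80 y -41.63 z 5.14  from [0.2326 0.5796 0.2914] width 0.0868 grip 0.0
```

```bash
python3 - <<'E'
from h import *
go(.6105,.163,.16,158)
E
```

```text
t0.1 turn z 0.002  shift cm x -50.65 y -24.46 z 13.14  from [0.2326 0.5796 0.2914] width 0.0868 grip 0.0
```

```bash
python3 -m crank '[[-5.07,-2.45,0,0,0,0,0],[-5.07,-2.45,0,0,0,0,0],[-5.07,-2.45,0,0,0,0,0],[-5.07,-2.45,0,0,0,0,0],[-5.07,-2.45,0,0,0,0,0]]'; python3 -m crank '[[-5.07,-2.45,0,0,0,0,0],[-5.07,-2.45,1,0,0,0,0],[-5.07,-2.45,1,0,0,0,0],[-5.07,-2.45,1,0,0,0,0],[-5.07,-2.45,1,0,0,0,0]]'; python3 -m crank '[[0,0,0,0,0,0,0]]'; python3 -c "
from h import *
go(.6105,.163,.116,158)
cv2.imwrite('pics/s1.png',cams.camera('side')[60:320,160:560,::-1].repeat(2,0).repeat(2,1))"
```

```text
time: 0.72
position: [0.4233, 0.3704, 0.2919]
tool_rot: [0.19, 0.982, -0.0, -0.0]
ft_force: [0.8, 1.8, -0.2]
grip_width: 0.0871
grip_force: 0.0
time: 1.35
position: [0.6129, 0.1622, 0.2515]
tool_rot: [0.19, 0.982, -0.0, -0.0]
ft_force: [1.0, 0.1, -0.3]
grip_width: 0.0871
grip_force: 0.0
time: 1.48
position: [0.6144, 0.1601, 0.2507]
tool_rot: [0.192, 0.981, -0.0, -0.0]
ft_force: [-0.5, 0.3, -0.1]
grip_width: 0.0873
grip_force: 0.0
t1.5 turn z -0.003  shift cm x 0.47 y 0.13 z 13.47  from [0.6144 0.1601 0.2507] width 0.0873 grip 0.0
```

View pics/s1.png

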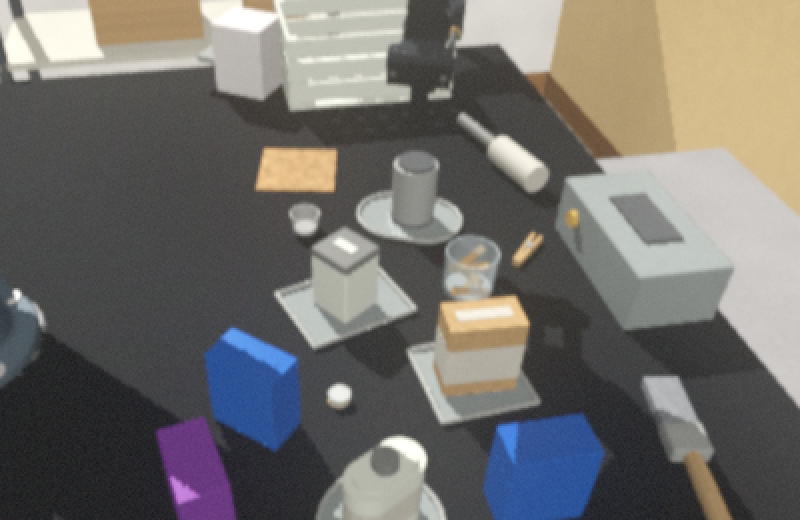

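Gripper hangs right above the tin (crop 418,95). I'll descend, grip and lift.

```bash
python3 -m crank '[[0.47,0.13,2,0,0,0,0],[0,0,3,0,0,0,0],[0,0,3,0,0,0,0],[0,0,3,0,0,0,0],[0,0,2.4,0,0,0,0]]' | head -2; python3 -m crank '[[0,0,0,0,0,0,0],[0,0,0,0,0,0,0.5],[0,0,0,0,0,0,0.5],[0,0,0,0,0,0,0.5],[0,0,0,0,0,0,0.5]]' 30; python3 -m crank '[[0,0,-1,0,0,0,0.5],[0,0,-2.5,0,0,0,0.5],[0,0,-3,0,0,0,0.5],[0,0,-3,0,0,0,0.5],[0,0,-2,0,0,0,0.5]]'; python3 -c "
from h import *
go(.466,.325,.24,158)"
```

```text
time: 2.15
position: [0.6064, 0.1683, 0.1173]
time: 2.78
position: [0.6088, 0.167, 0.1193]
tool_rot: [0.19, 0.982, 0.001, 0.001]
ft_force: [-0.0, 1.5, 3.5]
grip_width: 0.0619
grip_force: 30.0
time: 3.4
position: [0.6081, 0.1665, 0.2348]
tool_rot: [0.19, 0.982, -0.0, 0.0]
ft_force: [-0.4, -0.0, -3.1]
grip_width: 0.0616
grip_force: 30.0
t3.4 turn z 0.002  shift cm x 19.11 y 9.38 z -0.52  from [0.6081 0.1665 0.2348] width 0.0616 grip 30.0
```

```bash
python3 -m crank '[[2,1,0,0,0,0,0.5],[4.5,2.2,0,0,0,0,0.5],[5.1,2.5,0,0,0,0,0.5],[4.5,2.2,0,0,0,0,0.5],[3,1.5,0,0,0,0,0.5]]' |head -2; python3 -m crank '[[0,0,0,0,0,0,0.5],[0,0,0,0,0,0,0.5],[0,0,0,0,0,0,0.5]]'|head -2;  python3 -c "
from h import *
go(.466,.325,.1195,158)"
```

```text
time: 4.03
position: [0.4614, 0.3266, 0.2317]
time: 4.4
position: [0.4663, 0.3244, 0.2329]
t4.4 turn z 0.001  shift cm x 0.05 y 0.04 z 11.34  from [0.4663 0.3244 0.2329] width 0.0618 grip 30.0
```

```bash
python3 -m crank '[[0,0,2,0,0,0,0.5],[0,0,3,0,0,0,0.5],[0,0,3,0,0,0,0.5],[0,0,2,0,0,0,0.5],[0,0,0.7,0,0,0,0.5]]' |head -2; python3 -m crank '[[0,0,0.3,0,0,0,0.5],[0,0,0.2,0,0,0,0.5],[0,0,0,0,0,0,0.5]]'
```

```text
time: 5.03
position: [0.4661, 0.324, 0.1249]
time: 5.4
position: [0.4663, 0.3252, 0.1219]
tool_rot: [0.19, 0.982, 0.0, 0.001]
ft_force: [-0.1, 0.1, -3.2]
grip_width: 0.0618
grip_force: 30.0
```

```bash
python3 -m crank '[[0,0,0.15,0,0,0,0.5],[0,0,0,0,0,0,0.5]]'|grep -E 'ft|pos'; python3 -m crank '[[0,0,0.15,0,0,0,0.5],[0,0,0,0,0,0,0.5]]'|grep -E 'ft|pos'
```

```text
position: [0.4659, 0.3252, 0.1199]
ft_force: [0.6, -0.3, -1.7]
position: [0.466, 0.3252, 0.1193]
ft_force: [-1.9, -0.3, 4.2]
```

```bash
sed -i 's/    q6=o\["q"\]\[5\]-d/    q6=np.arctan2(y,x)+np.pi\/2-psi-d; q6=(q6+np.pi)%(2*np.pi)-np.pi/; s/>2.6/>2.3/' h.py
python3 -m crank '[[0,0,0,0,0,0,0.3],[0,0,0,0,0,0,0],[0,0,0,0,0,0,0],[0,0,-2,0,0,0,0],[0,0,-3,0,0,0,0]]'|grep -E 'ft|pos'; python3 -m crank '[[0,0,-4,0,0,0,0],[0,0,-4,0,0,0.187,0],[0,0,0,0,0,0.187,0],[0,0,0,0,0,0.187,0],[0,0,0,0,0,0.187,0]]' >/dev/null; python3 -m crank '[[0,0,0,0,0,0.187,0],[0,0,0,0,0,0.187,0],[0,0,0,0,0,0.187,0],[0,0,0,0,0,0.187,0],[0,0,0,0,0,0.187,0]]'>/dev/null;python3 -m crank '[[0,0,0,0,0,0.187,0],[0,0,0,0,0,0.187,0],[0,0,0,0,0,0,0]]' >/dev/null
python3 -c "
from h import *
go(.460,-.321,.24,29)"
```

```text
position: [0.4654, 0.3248, 0.1677]
ft_force: [0.7, 1.0, -0.2]
t8.2 turn z 0.199  shift cm x -31.84 y 56.22 z 0.81  from [0.4659 0.3251 0.2481] width 0.0871 grip 0.0
```

```bash
python3 -m crank '[[0,0,0,0,0,0.187,0],[-2.65,4.69,0,0,0,0.012,0],[-2.65,4.69,0,0,0,0,0],[-2.65,4.69,0,0,0,0,0],[-2.65,4.69,0,0,0,0,0]]' >/dev/null; python3 -m crank '[[-2.65,4.69,0,0,0,0,0],[-2.65,4.69,0,0,0,0,0],[-2.65,4.69,0,0,0,0,0],[-2.65,4.69,0,0,0,0,0],[-2.65,4.69,0,0,0,0,0]]' >/dev/null;  python3 -m crank '[[-2.65,4.69,0,0,0,0,0],[-2.65,4.69,0,0,0,0,0],[-2.65,4.69,0,0,0,0,0],[0,0,0,0,0,0,0],[0,0,0,0,0,0,0]]'
python3 -c "
from h import *
go(.460,-.321,.116,29)"
```

```text
time: 10.02
position: [0.4593, -0.3207, 0.2478]
tool_rot: [0.968, 0.25, -0.0, -0.001]
ft_force: [0.2, 1.5, -0.5]
grip_width: 0.0871
grip_force: 0.0
t10.0 turn z -0.001  shift cm x 0.05 y 0.06 z 13.18  from [ 0.4593 -0.3207  0.2478] width 0.0871 grip 0.0
```

```bash
python3 -m crank '[[0,0,2,0,0,0,0],[0,0,3,0,0,0,0],[0,0,3,0,0,0,0],[0,0,3,0,0,0,0],[0,0,2.1,0,0,0,0]]' | grep ft; python3 -m crank '[[0,0,0,0,0,0,0],[0,0,0,0,0,0,0.6],[0,0,0,0,0,0,0.6],[0,0,0,0,0,0,0.6],[0,0,0,0,0,0,0.6]]' 30;python3 -m crank '[[0,0,0,0,0,0,0.6],[0,0,0,0,0,0,0.6]]'; python3 -m crank '[[0,0,-1,0,0,0,0.6],[0,0,-2.5,0,0,0,0.6],[0,0,-3,0,0,0,0.6],[0,0,-3,0,0,0,0.6],[0,0,-3,0,0,0,0.6]]'; python3 -c "
from h import *
go(.6081,.1633,.24,156)"
```

```text
ft_force: [-0.1, 0.5, 0.6]
time: 11.28
position: [0.4599, -0.3215, 0.1178]
tool_rot: [0.968, 0.249, 0.0, 0.0]
ft_force: [0.0, -0.2, 0.6]
grip_width: 0.0549
grip_force: 0.0
time: 11.52
position: [0.4597, -0.3213, 0.1174]
tool_rot: [0.968, 0.249, -0.0, -0.0]
ft_force: [-0.5, 0.8, 2.9]
grip_width: 0.0455
grip_force: 30.0
time: 12.15
position: [0.4592, -0.3207, 0.2427]
tool_rot: [0.968, 0.249, -0.001, -0.001]
ft_force: [0.1, -1.3, -5.0]
grip_width: 0.046
grip_force: 30.0
t12.2 turn z 0.923  shift cm x -6.08 y -50.27 z 0.27  from [ 0.4592 -0.3207  0.2427] width 0.046 grip 30.0
```

```bash
python3 -m crank '[[0,0,0,0,0,0.1,0.6],[0,0,0,0,0,0.165,0.6],[0,0,0,0,0,0.165,0.6],[0,0,0,0,0,0.165,0.6],[0,0,0,0,0,0.165,0.6]]' >/dev/null; python3 -m crank '[[0,0,0,0,0,0.163,0.6],[-0.25,-2.1,0,0,0,0,0.6],[-0.5,-4.2,0,0,0,0,0.6],[-0.5,-4.2,0,0,0,0,0.6],[-0.5,-4.2,0,0,0,0,0.6]]' >/dev/null; python3 -m crank '[[-0.5,-4.2,0,0,0,0,0.6],[-0.5,-4.2,0,0,0,0,0.6],[-0.5,-4.2,0,0,0,0,0.6],[-0.5,-4.2,0,0,0,0,0.6],[-0.5,-4.2,0,0,0,0,0.6]]' >/dev/null; python3 -m crank '[[-0.5,-4.2,0,0,0,0,0.6],[-0.5,-4.2,0,0,0,0,0.6],[-0.5,-4.2,0,0,0,0,0.6],[-0.25,-2.1,0,0,0,0,0.6],[0,0,0,0,0,0,0.6]]' >/dev/null;python3 -m crank '[[0,0,0,0,0,0,0.6],[0,0,0,0,0,0,0.6]]'
python3 -c "
from h import *
go(.6081,.1633,.119,156)"
```

```text
time: 14.9
position: [0.6097, 0.1623, 0.2421]
tool_rot: [0.978, -0.209, -0.0, 0.0]
ft_force: [0.5, 0.1, -4.0]
grip_width: 0.0462
grip_force: 30.0
t14.9 turn z -0.002  shift cm x -0.19 y -0.03 z 12.31  from [0.6097 0.1623 0.2421] width 0.0462 grip 30.0
```

```bash
python3 -m crank '[[-0.2,0,2,0,0,0,0.6],[0,0,3,0,0,0,0.6],[0,0,3,0,0,0,0.6],[0,0,2.5,0,0,0,0.6],[0,0,1.2,0,0,0,0.6]]' |grep -E 'ft|pos'; python3 -m crank '[[0,0,0.3,0,0,0,0.6],[0,0,0,0,0,0,0.6],[0,0,0,0,0,0,0.6]]'|grep -E 'ft|pos'; python3 -m crank '[[0,0,0.2,0,0,0,0.6],[0,0,0,0,0,0,0.6],[0,0,0,0,0,0,0.6]]'|grep -E 'ft|pos'
```

```text
position: [0.6076, 0.1632, 0.1238]
ft_force: [0.6, -0.8, -3.4]
position: [0.609, 0.1643, 0.1234]
ft_force: [-0.5, 1.0, -5.8]
position: [0.6083, 0.1643, 0.1203]
ft_force: [-0.3, -0.6, -5.7]
```

```bash
python3 -m crank '[[0,0,0.15,0,0,0,0.6],[0,0,0,0,0,0,0.6]]'|grep -E 'ft|pos'; python3 -m crank '[[0,0,0.15,0,0,0,0.6],[0,0,0,0,0,0,0.6]]'|grep -E 'ft|pos'
```

```text
position: [0.6082, 0.1643, 0.1185]
ft_force: [-0.3, 1.0, -4.1]
position: [0.6084, 0.1643, 0.1175]
ft_force: [-1.1, 0.0, -1.7]
```

```bash
python3 -m crank '[[0,0,0.1,0,0,0,0.6],[0,0,0,0,0,0,0.4],[0,0,0,0,0,0,0],[0,0,0,0,0,0,0],[0,0,0,0,0,0,0]]'|grep -E 'ft|pos'; python3 -m crank '[[0,0,-2,0,0,0,0],[0,0,-4,0,0,0,0],[0,0,-4,0,0,0,0],[0,0,-3,0,0,0,0],[0,0,0,0,0,0,0]]' |grep grip
python3 -c "
from h import *
go(.4688,.324,.24,156)
a=cams.camera('top');cv2.imwrite('pics/t2.png',a[:,:,::-1])
c=cv2.resize(a[130:248,180:340,::-1],None,fx=5,fy=5,interpolation=2);cv2.imwrite('pics/t2c.png',c)"
```

```text
position: [0.6084, 0.1643, 0.1162]
ft_force: [-0.4, -0.2, -0.1]
grip_width: 0.0868
grip_force: 0.0
t18.0 turn z 3.141  shift cm x 19.39 y 8.82 z 1.06  from [0.6101 0.1645 0.2506] width 0.0868 grip 0.0
```

View pics/t2c.png

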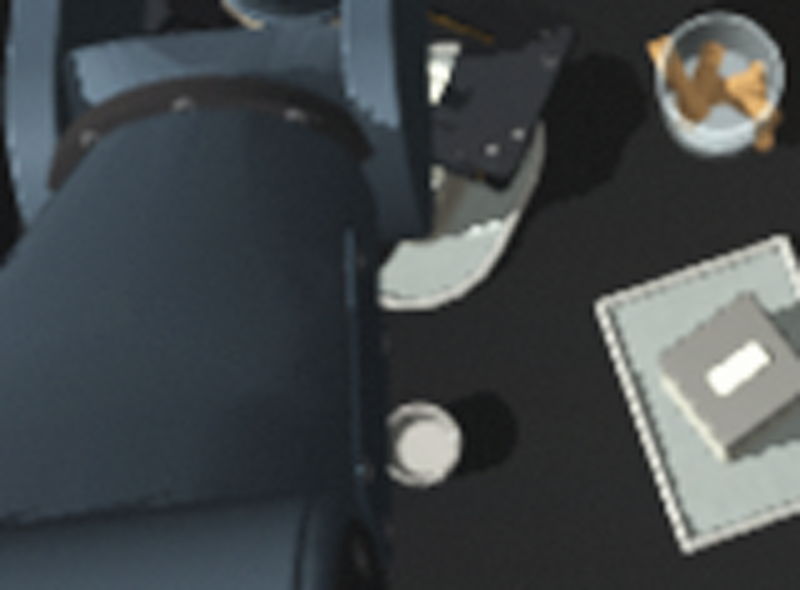

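The arm hides the mat and the flask; the jar at (323,146) and the tub are unmoved. Fetching the tin at its known spot.

```bash
python3 -m crank '[[0,0,0,0,0,-0.14,0],[0,0,0,0,0,-0.14,0],[0,0,0,0,0,-0.14,0],[0,0,0,0,0,0,0]]' >/dev/null
python3 -c "
from h import *
go(.4688,.324,.24,0)"
```

```text
t18.6 turn z -0.001  shift cm x -13.86 y -15.98 z 0.48  from [0.6074 0.1642 0.2448] width 0.0872 grip 0.0
```

```bash
python3 -m crank '[[-3.46,-4,0,0,0,0,0],[-3.46,-4,0,0,0,0,0],[-3.46,-4,0,0,0,0,0],[-3.46,-4,0,0,0,0,0],[0,0,0,0,0,0,0]]' >/dev/null
python3 -m crank '[[0,0,0,0,0,0,0]]' >/dev/null
python3 -c "
from h import *
go(.4688,.324,.119,0)"
```

```text
t19.3 turn z 0.000  shift cm x -0.10 y 0.01 z 12.69  from [0.4698 0.3241 0.2459] width 0.087 grip 0.0
```

```bash
python3 -m crank '[[-0.1,0,2,0,0,0,0],[0,0,3,0,0,0,0],[0,0,3,0,0,0,0],[0,0,3,0,0,0,0],[0,0,1.7,0,0,0,0]]' | grep ft; python3 -m crank '[[0,0,0,0,0,0,0],[0,0,0,0,0,0,0.5],[0,0,0,0,0,0,0.5],[0,0,0,0,0,0,0.5],[0,0,0,0,0,0,0.5]]' 30; python3 -m crank '[[0,0,-1,0,0,0,0.5],[0,0,-2.5,0,0,0,0.5],[0,0,-3,0,0,0,0.5],[0,0,-3,0,0,0,0.5],[0,0,-3,0,0,0,0.5]]'; python3 -c "
from h import *
go(.4591,-.3236,.24,0)"
```

```text
ft_force: [-0.7, 0.5, -0.5]
time: 20.58
position: [0.469, 0.3242, 0.1201]
tool_rot: [1.0, 0.001, 0.001, -0.0]
ft_force: [-0.5, -1.2, 4.0]
grip_width: 0.0612
grip_force: 30.0
time: 21.2
position: [0.4682, 0.3241, 0.2453]
tool_rot: [1.0, 0.0, -0.0, 0.0]
ft_force: [0.5, 0.6, -2.9]
grip_width: 0.0612
grip_force: 30.0
t21.2 turn z 0.001  shift cm x -0.91 y 64.77 z 0.53  from [0.4682 0.3241 0.2453] width 0.0612 grip 30.0
```

```bash
python3 -m crank '[[0,2.4,0,0,0,0,0.5],[-0.1,5,0,0,0,0,0.5],[-0.1,5,0,0,0,0,0.5],[-0.1,5,0,0,0,0,0.5],[-0.1,5,0,0,0,0,0.5]]' >/dev/null; python3 -m crank '[[-0.1,5,0,0,0,0,0.5],[-0.1,5,0,0,0,0,0.5],[-0.1,5,0,0,0,0,0.5],[-0.1,5,0,0,0,0,0.5],[-0.1,5,0,0,0,0,0.5]]' >/dev/null; python3 -m crank '[[0,5,0,0,0,0,0.5],[0,5,0,0,0,0,0.5],[0,5,0,0,0,0,0.5],[0,2.4,0,0,0,0,0.5],[0,0,0,0,0,0,0.5]]' >/dev/null; python3 -m crank '[[0,0,0,0,0,0,0.5],[0,0,0,0,0,0,0.5]]' | head -2
python3 -c "
from h import *
go(.4591,-.3236,.119,0)"
```

```text
time: 23.32
position: [0.4602, -0.3219, 0.2442]
t23.3 turn z 0.003  shift cm x -0.11 y 0.17 z 12.52  from [ 0.4602 -0.3219  0.2442] width 0.0613 grip 30.0
```

```bash
python3 -m crank '[[-0.1,0.15,2,0,0,0,0.5],[0,0,3,0,0,0,0.5],[0,0,3,0,0,0,0.5],[0,0,2.7,0,0,0,0.5],[0,0,1.4,0,0,0,0.5]]' |grep -E 'ft|pos'; python3 -m crank '[[0,0,0.2,0,0,0,0.5],[0,0,0,0,0,0,0.5],[0,0,0,0,0,0,0.5]]'|grep -E 'ft|pos'; python3 -m crank '[[0,0,0.1,0,0,0,0.5],[0,0,0,0,0,0,0.5]]'|grep -E 'ft|pos'
```

```text
position: [0.4591, -0.3238, 0.1221]
ft_force: [0.6, 0.4, -1.9]
position: [0.4598, -0.3258, 0.1223]
ft_force: [-0.1, 0.6, -2.6]
position: [0.4593, -0.3254, 0.1206]
ft_force: [0.1, -0.3, -2.4]
```

```bash
python3 -m crank '[[0,0,0.15,0,0,0,0.5],[0,0,0,0,0,0,0.5]]'|grep -E 'ft|pos'; python3 -m crank '[[0,0,0.1,0,0,0,0.5],[0,0,0,0,0,0,0.3],[0,0,0,0,0,0,0],[0,0,0,0,0,0,0],[0,0,0,0,0,0,0]]'|grep -E 'ft|pos'; python3 -m crank '[[0,0,-2,0,0,0,0],[0,0,-4,0,0,0,0],[0,0,-4,0,0,0,0],[0,0,-3,0,0,-0.16,0],[0,0,0,0,0,-0.16,0]]' |grep grip; python3 -m crank '[[0,0,0,0,0,-0.16,0],[0,0,0,0,0,-0.16,0],[0,0,0,0,0,0,0]]' >/dev/null
python3 -c "
from h import *
go(.4817,-.004,.24,37)"
```

```text
position: [0.4593, -0.3255, 0.12]
ft_force: [-1.4, 0.4, 6.8]
position: [0.4593, -0.3254, 0.1176]
ft_force: [0.4, -0.8, -0.4]
grip_width: 0.0871
grip_force: 0.0
t26.4 turn z -0.007  shift cm x 21.13 y -24.30 z 0.74  from [ 0.4592 -0.3252  0.2474] width 0.0867 grip 0.0
```

```bash
python3 -m crank '[[3.52,-4.05,0,0,0,0,0],[3.52,-4.05,0,0,0,0,0],[3.52,-4.05,0,0,0,0,0],[3.52,-4.05,0,0,0,0,0],[3.52,-4.05,0,0,0,0,0]]' >/dev/null
python3 -m crank '[[3.52,-4.05,0,0,0,0,0],[0,0,0,0,0,0,0],[0,0,0,0,0,0,0]]' >/dev/null
python3 -c "
from h import *
go(.4817,-.004,.118,37)
a=cams.camera('top');cv2.imwrite('pics/t3.png',cv2.resize(a[120:270,170:490,::-1],None,fx=2.5,fy=2.5,interpolation=2))"
```

```text
t27.4 turn z -0.006  shift cm x -0.12 y -0.15 z 12.97  from [ 0.4835 -0.0045  0.2477] width 0.0871 grip 0.0
```

View pics/t3.png

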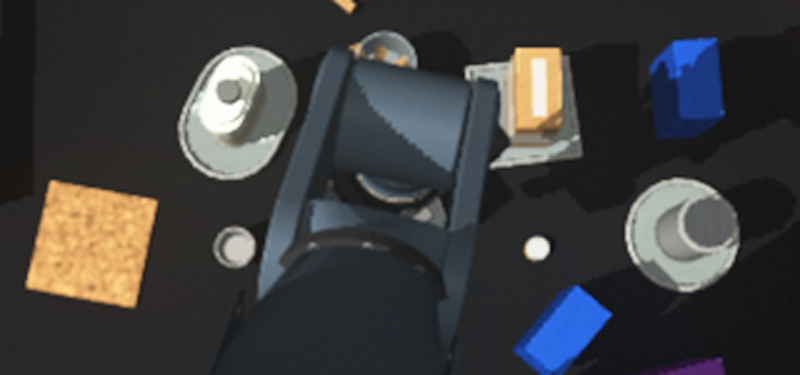

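Flask (crop 230,92) stands along the oval tray and the tin (708,220) in the round tray. Now the tub.

```bash
python3 -m crank '[[-0.1,-0.15,2,0,0,0,0],[0,0,3,0,0,0,0],[0,0,3,0,0,0,0],[0,0,3,0,0,0,0],[0,0,1.9,0,0,0,0]]' | grep ft; python3 -m crank '[[0,0,0,0,0,0,0],[0,0,0,0,0,0,0.5],[0,0,0,0,0,0,0.5],[0,0,0,0,0,0,0.5],[0,0,0,0,0,0,0.5]]' 30; python3 -m crank '[[0,0,-1,0,0,0,0.5],[0,0,-2.5,0,0,0,0.5],[0,0,-3,0,0,0,0.5],[0,0,-3,0,0,0,0.5],[0,0,-3,0,0,0,0.5]]'; python3 -c "
from h import *
go(.466,.325,.24,37)"
```

```text
ft_force: [0.0, -0.6, 0.5]
time: 28.75
position: [0.4822, -0.0038, 0.1194]
tool_rot: [0.949, 0.315, 0.001, 0.001]
ft_force: [-0.5, -0.1, 3.2]
grip_width: 0.0598
grip_force: 29.9
time: 29.38
position: [0.4808, -0.0033, 0.2449]
tool_rot: [0.949, 0.315, -0.0, -0.0]
ft_force: [0.1, -0.3, -3.4]
grip_width: 0.0595
grip_force: 29.9
t29.4 turn z -0.005  shift cm x 18.57 y -27.12 z 0.49  from [ 0.4808 -0.0033  0.2449] width 0.0595 grip 29.9
```

```bash
python3 -m crank '[[1.3,-1.9,0,0,0,0,0.5],[2.66,-3.88,0,0,0,0,0.5],[2.66,-3.88,0,0,0,0,0.5],[2.66,-3.88,0,0,0,0,0.5],[2.66,-3.88,0,0,0,0,0.5]]' >/dev/null; python3 -m crank '[[2.66,-3.88,0,0,0,0,0.5],[2.66,-3.88,0,0,0,0,0.5],[1.3,-1.9,0,0,0,0,0.5],[0,0,0,0,0,0,0.5],[0,0,0,0,0,0,0.5]]' >/dev/null
python3 -m crank '[[0,0,2,0,0,0,0.5],[0,0,3,0,0,0,0.5],[0,0,3,0,0,0,0.5],[0,0,2.7,0,0,0,0.5],[0,0,1.4,0,0,0,0.5]]' |grep -E 'ft|pos'; python3 -m crank '[[0,0,0.2,0,0,0,0.5],[0,0,0,0,0,0,0.5],[0,0,0,0,0,0,0.5]]'|grep -E 'ft|pos'; python3 -m crank '[[0,0,0.1,0,0,0,0.5],[0,0,0,0,0,0,0.5]]'|grep -E 'ft|pos'
```

```text
position: [0.4681, 0.3228, 0.1215]
ft_force: [-0.5, 0.2, -2.4]
position: [0.4691, 0.3246, 0.1218]
ft_force: [0.3, 0.5, -2.2]
position: [0.4686, 0.3245, 0.1201]
ft_force: [-0.4, 0.5, -3.8]
```

```bash
python3 -m crank '[[0,0,0.15,0,0,0,0.5],[0,0,0,0,0,0,0.5]]'|grep -E 'ft|pos'; python3 -m crank '[[0,0,0.05,0,0,0,0.5],[0,0,0,0,0,0,0.3],[0,0,0,0,0,0,0],[0,0,0,0,0,0,0],[0,0,0,0,0,0,0]]'|grep -E 'ft|pos'; python3 -m crank '[[0,0,-2,0,0,0,0],[0,0,-4,0,0,0,0],[0,0,-4,0,0,0,0],[0,0,-3,0,0,0.17,0],[0,0,0,0,0,0.17,0]]' |grep grip; python3 -m crank '[[0,0,0,0,0,0.17,0],[0,0,0,0,0,0.17,0],[0,0,0,0,0,0,0]]' >/dev/null
python3 -c "
from h import *
go(.6034,-.1571,.24,-2)"
```

```text
position: [0.4686, 0.3245, 0.1194]
ft_force: [-1.6, -1.4, 5.6]
position: [0.4685, 0.3244, 0.1176]
ft_force: [-0.2, -0.6, -0.7]
grip_width: 0.0868
grip_force: 0.0
t33.8 turn z -0.002  shift cm x 15.17 y 47.64 z 0.76  from [0.4684 0.3243 0.2476] width 0.0872 grip 0.0
```

```bash
python3 -m crank '[[1.52,4.76,0,0,0,0,0],[1.52,4.76,0,0,0,0,0],[1.52,4.76,0,0,0,0,0],[1.52,4.76,0,0,0,0,0],[1.52,4.76,0,0,0,0,0]]' >/dev/null
python3 -m crank '[[1.52,4.76,0,0,0,0,0],[1.52,4.76,0,0,0,0,0],[1.52,4.76,0,0,0,0,0],[1.52,4.76,0,0,0,0,0],[1.52,4.76,0,0,0,0,0]]' >/dev/null
python3 -m crank '[[0,0,0,0,0,0,0],[0,0,0,0,0,0,0]]' >/dev/null
python3 -c "
from h import *
go(.6034,-.1571,.118,-2)"
```

```text
t35.2 turn z -0.003  shift cm x 0.23 y 0.02 z 12.92  from [ 0.6011 -0.1569  0.2472] width 0.087 grip 0.0
```

```bash
python3 -m crank '[[0.2,0,2,0,0,0,0],[0,0,3,0,0,0,0],[0,0,3,0,0,0,0],[0,0,3,0,0,0,0],[0,0,1.9,0,0,0,0]]' | grep ft; python3 -m crank '[[0,0,0,0,0,0,0],[0,0,0,0,0,0,0.6],[0,0,0,0,0,0,0.6],[0,0,0,0,0,0,0.6],[0,0,0,0,0,0,0.6]]' 25 >/dev/null;python3 -m crank '[[0,0,0,0,0,0,0.6],[0,0,0,0,0,0,0.6]]'; python3 -m crank '[[0,0,-1,0,0,0,0.6],[0,0,-2.5,0,0,0,0.6],[0,0,-3,0,0,0,0.6],[0,0,-3,0,0,0,0.6],[0,0,-3,0,0,0,0.6]]'; python3 -c "
from h import *
go(.4822,-.0049,.24,19)"
```

```text
ft_force: [0.2, 0.3, 0.2]
time: 36.75
position: [0.6038, -0.1573, 0.119]
tool_rot: [1.0, -0.02, 0.0, 0.0]
ft_force: [-0.6, 0.3, 2.3]
grip_width: 0.0455
grip_force: 24.9
time: 37.38
position: [0.6034, -0.1572, 0.2449]
tool_rot: [1.0, -0.02, -0.0, -0.0]
ft_force: [0.6, -0.9, -1.5]
grip_width: 0.0459
grip_force: 24.9
t37.4 turn z -0.371  shift cm x -6.50 y -18.34 z 0.49  from [ 0.6034 -0.1572  0.2449] width 0.0459 grip 24.9
```

```bash
python3 -m crank '[[0,0,0,0,0,-0.11,0.6],[0,0,0,0,0,-0.15,0.6],[0,0,0,0,0,-0.11,0.6],[-0.6,-1.7,0,0,0,0,0.6],[-1.3,-3.7,0,0,0,0,0.6]]' >/dev/null; python3 -m crank '[[-1.3,-3.7,0,0,0,0,0.6],[-1.3,-3.7,0,0,0,0,0.6],[-1.3,-3.7,0,0,0,0,0.6],[-0.7,-1.8,0,0,0,0,0.6],[0,0,0,0,0,0,0.6]]' >/dev/null;python3 -m crank '[[0,0,0,0,0,0,0.6],[0,0,0,0,0,0,0.6]]' >/dev/null
python3 -c "
from h import *
go(.4822,-.0049,.119,19)"
```

```text
t38.9 turn z -0.002  shift cm x -0.13 y -0.21 z 12.48  from [ 0.4841 -0.0064  0.2438] width 0.0457 grip 24.9
```

```bash
python3 -m crank '[[-0.1,-0.2,2,0,0,0,0.6],[0,0,3,0,0,0,0.6],[0,0,3,0,0,0,0.6],[0,0,2.7,0,0,0,0.6],[0,0,1.4,0,0,0,0.6]]' |grep -E 'ft|pos'; python3 -m crank '[[0,0,0.2,0,0,0,0.6],[0,0,0,0,0,0,0.6],[0,0,0,0,0,0,0.6]]'|grep -E 'ft|pos'; python3 -m crank '[[0,0,0.1,0,0,0,0.6],[0,0,0,0,0,0,0.6]]'|grep -E 'ft|pos'
```

```text
position: [0.4816, -0.0044, 0.1213]
ft_force: [0.3, -0.4, -1.3]
position: [0.4819, -0.0039, 0.1216]
ft_force: [-0.3, 0.5, -2.1]
position: [0.4814, -0.0038, 0.1201]
ft_force: [-0.1, 0.6, -2.2]
```

```bash
python3 -m crank '[[0,0,0.15,0,0,0,0.6],[0,0,0,0,0,0,0.6]]'|grep -E 'ft|pos'; python3 -m crank '[[0,0,0.05,0,0,0,0.6],[0,0,0,0,0,0,0.4],[0,0,0,0,0,0,0],[0,0,0,0,0,0,0],[0,0,0,0,0,0,0]]'|grep -E 'ft|pos'; python3 -m crank '[[0,0,-2,0,0,0,0],[0,0,-4,0,0,0,0],[0,0,-4,0,0,-0.105,0],[0,0,-3,0,0,-0.105,0],[0,0,0,0,0,-0.105,0]]' |grep grip; python3 -m crank '[[0,0,0,0,0,0,0]]' >/dev/null
python3 -c "
from h import *
go(.4685,.3244,.24,37)"
```

```text
position: [0.4814, -0.0037, 0.1189]
ft_force: [-1.5, 1.1, 4.5]
position: [0.4812, -0.0038, 0.1176]
ft_force: [0.2, 0.2, 0.1]
grip_width: 0.087
grip_force: 0.0
t41.8 turn z -0.001  shift cm x 18.74 y -26.96 z 0.80  from [ 0.4811 -0.0037  0.248 ] width 0.087 grip 0.0
```

```bash
python3 -m crank '[[2.7,-3.85,0,0,0,0,0],[2.7,-3.85,0,0,0,0,0],[2.7,-3.85,0,0,0,0,0],[2.7,-3.85,0,0,0,0,0],[2.7,-3.85,0,0,0,0,0]]' >/dev/null
python3 -m crank '[[2.7,-3.85,0,0,0,0,0],[2.6,-3.85,0,0,0,0,0],[0,0,0,0,0,0,0],[0,0,0,0,0,0,0]]' >/dev/null
python3 -c "
from h import *
go(.4685,.3244,.118,37)"
```

```text
t42.9 turn z -0.000  shift cm x 0.01 y -0.02 z 12.88  from [0.4685 0.3241 0.2468] width 0.0868 grip 0.0
```

```bash
python3 -m crank '[[0,0,2,0,0,0,0],[0,0,3,0,0,0,0],[0,0,3,0,0,0,0],[0,0,3,0,0,0,0],[0,0,1.9,0,0,0,0]]' | grep ft; python3 -m crank '[[0,0,0,0,0,0,0],[0,0,0,0,0,0,0.5],[0,0,0,0,0,0,0.5],[0,0,0,0,0,0,0.5],[0,0,0,0,0,0,0.5]]' 30; python3 -m crank '[[0,0,-1,0,0,0,0.5],[0,0,-2.5,0,0,0,0.5],[0,0,-3,0,0,0,0.5],[0,0,-3,0,0,0,0.5],[0,0,-3,0,0,0,0.5]]'; python3 -c "
from h import *
go(.6012,-.1543,.24,5)"
```

```text
ft_force: [0.2, -0.1, 0.4]
time: 44.12
position: [0.4694, 0.3248, 0.1195]
tool_rot: [0.948, 0.317, 0.001, -0.0]
ft_force: [-0.5, -0.0, 3.2]
grip_width: 0.0599
grip_force: 29.9
time: 44.75
position: [0.4686, 0.3244, 0.2447]
tool_rot: [0.948, 0.317, -0.001, 0.0]
ft_force: [-0.2, -0.2, -3.0]
grip_width: 0.0599
grip_force: 29.9
t44.8 turn z 0.559  shift cm x 9.04 y 48.85 z 0.47  from [0.4686 0.3244 0.2447] width 0.0599 grip 29.9
```

```bash
python3 -m crank '[[0,0,0,0,0,0.12,0.5],[0,0,0,0,0,0.16,0.5],[0,0,0,0,0,0.16,0.5],[0,0,0,0,0,0.12,0.5],[0.4,2.2,0,0,0,0,0.5]]' >/dev/null; python3 -m crank '[[0.75,4.05,0,0,0,0,0.5],[0.75,4.05,0,0,0,0,0.5],[0.75,4.05,0,0,0,0,0.5],[0.75,4.05,0,0,0,0,0.5],[0.75,4.05,0,0,0,0,0.5]]' >/dev/null; python3 -m crank '[[0.75,4.05,0,0,0,0,0.5],[0.75,4.05,0,0,0,0,0.5],[0.75,4.05,0,0,0,0,0.5],[0.75,4.05,0,0,0,0,0.5],[0.75,4.05,0,0,0,0,0.5]]' >/dev/null; python3 -m crank '[[0.75,4.05,0,0,0,0,0.5],[0.4,2.1,0,0,0,0,0.5],[0,0,0,0,0,0,0.5],[0,0,0,0,0,0,0.5],[0,0,0,0,0,0,0.5]]' >/dev/null
python3 -c "
from h import *
go(.6012,-.1543,.119,5)"
```

```text
t47.2 turn z 0.000  shift cm x 0.03 y 0.17 z 12.47  from [ 0.6007 -0.1526  0.2437] width 0.0598 grip 29.9
```

```bash
python3 -m crank '[[0,0.15,2,0,0,0,0.5],[0,0,3,0,0,0,0.5],[0,0,3,0,0,0,0.5],[0,0,2.7,0,0,0,0.5],[0,0,1.4,0,0,0,0.5]]' |grep -E 'ft|pos'; python3 -m crank '[[0,0,0.2,0,0,0,0.5],[0,0,0,0,0,0,0.5],[0,0,0,0,0,0,0.5]]'|grep -E 'ft|pos'; python3 -m crank '[[0,0,0.1,0,0,0,0.5],[0,0,0,0,0,0,0.5]]'|grep -E 'ft|pos'
```

```text
position: [0.6006, -0.1545, 0.1214]
ft_force: [-0.2, -0.4, -3.4]
position: [0.602, -0.1561, 0.122]
ft_force: [0.2, 0.2, -2.8]
position: [0.6014, -0.156, 0.1201]
ft_force: [-0.0, 0.6, -3.9]
```

```bash
python3 -m crank '[[0,0,0.15,0,0,0,0.5],[0,0,0,0,0,0,0.5]]'|grep -E 'ft|pos'; python3 -m crank '[[0,0,0.05,0,0,0,0.5],[0,0,0,0,0,0,0.3],[0,0,0,0,0,0,0],[0,0,0,0,0,0,0],[0,0,0,0,0,0,0]]'|grep -E 'ft|pos'; python3 -m crank '[[0,0,-2,0,0,0,0],[0,0,-4,0,0,0,0],[0,0,-4,0,0,0,0],[0,0,-4,0,0,0,0],[0,0,-3,0,0,0,0]]' |grep grip; python3 -m crank '[[-2,-5,0,0,0,0,0],[-2,-5,0,0,0,0,0],[-2,-5,0,0,0,0,0],[-2,-5,0,0,0,0,0],[-2,-5,0,0,0,0,0]]' >/dev/null; python3 -m crank '[[-2,-5,0,0,0,0,0],[-2,-5,0,0,0,0,0],[-2,-5,0,0,0,0,0],[-2,-5,0,0,0,0,0],[-2,-5,0,0,0,0,0]]' >/dev/null;python3 -m crank '[[-2,-5,0,0,0,0,0],[-2,-5,0,0,0,0,0],[0,0,0,0,0,0,0],[0,0,0,0,0,0,0]]'
python3 -c "
from h import *
a=cams.camera('top');c=cv2.resize(a[130:250,235:475,::-1],None,fx=3.3333,fy=3.3333,interpolation=2);cv2.imwrite('pics/t4.png',c)
a=cams.camera('side');cv2.imwrite('pics/s4.png',cv2.resize(a[110:370,220:560,::-1],None,fx=2.3,fy=2.3,interpolation=2))"
```

```text
position: [0.6014, -0.156, 0.1195]
ft_force: [-2.7, 1.0, 5.7]
position: [0.6013, -0.1558, 0.1175]
ft_force: [0.1, 0.6, 0.4]
grip_width: 0.0873
grip_force: 0.0
time: 51.75
position: [0.3106, 0.421, 0.2875]
tool_rot: [0.999, 0.043, -0.0, 0.001]
ft_force: [-0.5, -0.1, -0.5]
grip_width: 0.0871
grip_force: 0.0
```

View pics/t4.png

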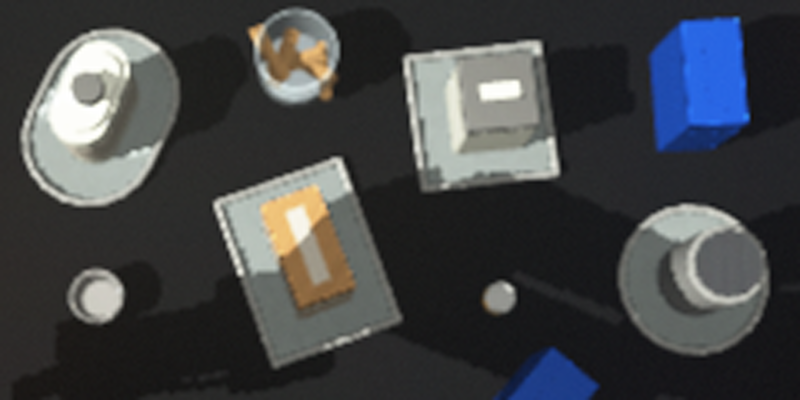

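View pics/s4.png

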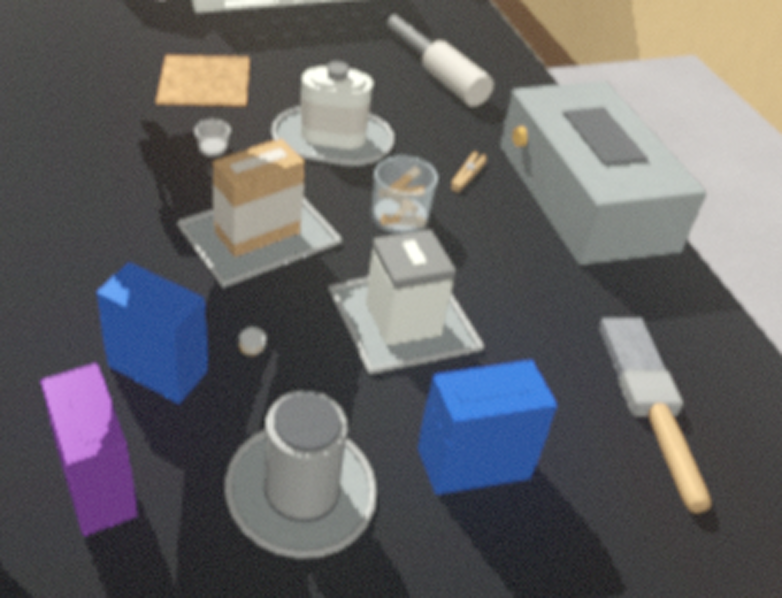

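All four stand upright in their matching trays, and the jar (crop 296,55) is unmoved. A quick numeric check of the offsets.

```bash
python3 - <<'E'
from h import *
X=lambda a:np.array(a)*.3+[235,130]
d=lambda n,p,z,t: print(n,(1000*(w(X(p),z).mean(0)-t)).round(1))
d("tin",[(728,265)],.093,[.4591,-.3236]);d("flask",[(90,88)],.103,[.6081,.1633])
d("tub",[(462,56),(539,51),(541,124),(467,132)],.093,[.6012,-.1543])
d("carton",[(261,205),(320,184),(356,288),(299,313)],.103,[.4822,-.0049])
E
```

```text
tin [ 0.2 -2.8]
flask [-0.2 -3.2]
tub [-0.4 -4.5]
carton [-2.1  0.4]
```

```bash
python3 -c "
from rig import ticket
print(ticket.hand_in())"
```

```text
the job is handed in; nothing more can be done
None
```

The job is handed in at about 52 s of the 144 s. All four containers stand upright in their matching trays, within about 5 mm of centre by my last picture, and the peg jar looked unmoved; no verdict came back.

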